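# Park the soldering kit on its outlines

### The job

Clear up the jeweller's bench: put the steel bench block, the charcoal block, the flux tin and the wooden ring clamp each on the blue felt pad whose white silhouette has its shape, upright, centred on the silhouette and turned to line up with it (either way round will do). Set each one down rather than dropping it, and leave the tweezers and the yellow-handled needle file where they lie.

Things in the scene. Friction and masses are not known exactly. Their poses are not given: they have to be found in the camera images.
- steel_block: Solid steel bench block, bright grey, square, 52 x 52 mm and 22 mm high, about 0.46 kg, loose. Belongs on pad_square. Origin: centre of its underside on the bench; z up. x and y square to its sides.
- charcoal: Black charcoal soldering block, 45 mm (its x) by 90 mm (its y), 28 mm high, about 0.1 kg, loose. Belongs on pad_block. Origin: centre of its underside on the bench; z up.
- flux_tin: Closed round tin of flux, red with a brass-coloured lid, 52 mm in diameter and 30 mm high, about 0.12 kg, loose. Belongs on pad_round. Origin: centre of its underside on the bench; z up.
- ring_clamp: Wooden ring clamp lying flat: brown bar 28 mm wide (its x) and 26 mm high, with a brass band round its middle, a leather-brown tip at +y and a narrow dark wedge at -y; 122 mm long over all (from y = -62 to y = +60 mm), about 0.07 kg, loose. Belongs on pad_clamp. Origin: on its underside below the brass band, within 1 mm of the middle of its length; z up. Grip it across the brass band.
- pad_square: Blue felt pad 76 x 76 mm, 4 mm thick, with a white square silhouette 52 x 52 mm. Fixed to the bench; its top is 4 mm above it. Origin: centre of its underside, directly under the centre of the silhouette; z up.
- pad_block: Blue felt pad 69 mm (its x) by 114 mm (its y), 4 mm thick, with a white oblong silhouette 45 x 90 mm, long side along y. Fixed to the bench; its top is 4 mm above it. Origin: centre of its underside, directly under the centre of the silhouette; z up.
- pad_round: Blue felt pad 76 x 76 mm, 4 mm thick, with a white round silhouette 52 mm in diameter. Fixed to the bench; its top is 4 mm above it. Origin: centre of its underside, directly under the centre of the silhouette; z up.
- pad_clamp: Long narrow blue felt pad 52 mm (its x) by 142 mm (its y), 4 mm thick, with a slim white silhouette 28 x 122 mm, long side along y. Fixed to the bench; its top is 4 mm above it. Origin: centre of its underside, within 1 mm of the point under the centre of the silhouette; z up.
- tweezers: Bystander: steel tweezers lying along its y axis, 130 mm long, 15 mm wide, 8 mm high. Origin: near the middle of the underside. Not to be disturbed.
- needle_file: Bystander: needle file lying along its y axis, 140 mm long, yellow handle 11 mm thick at -y, thin dark blade at +y. Origin: near the middle of the underside. Not to be disturbed.
There are look-alikes about, which are no part of the job. Of the things shaped like the steel_block, the steel one is meant.

How it is judged (in metres and radians):
At the end, for the whole second after the job is handed in: Each thing lies flat, upright (0.1 rad) and at rest on its own pad (origin 1 to 8 mm above the pad's), origins within 12 mm horizontally; charcoal and clamp with their long axis (either way) and the square block with its sides (any quarter turn) within 0.2 rad of the silhouette's (horizontal distance between steel_block and pad_square below 0.012 m and z of steel_block in the frame of pad_square between 0.001 and 0.008 m and angle between each of steel_block, charcoal, flux_tin, ring_clamp's own z axis and vertical below 0.1 rad and linear speed of each of steel_block, charcoal, flux_tin, ring_clamp below 0.02 m/s and angular speed of each of steel_block, charcoal, flux_tin, ring_clamp below 0.2 rad/s and (angle between the y axis of steel_block and the y axis of pad_square, either way round below 0.2 rad or angle between the x axis of steel_block and the y axis of pad_square, either way round below 0.2 rad) and horizontal distance between charcoal and pad_block below 0.012 m and z of charcoal in the frame of pad_block between 0.001 and 0.008 m and angle between the y axis of charcoal and the y axis of pad_block, either way round below 0.2 rad and horizontal distance between flux_tin and pad_round below 0.012 m and z of flux_tin in the frame of pad_round between 0.001 and 0.008 m and horizontal distance between ring_clamp and pad_clamp below 0.012 m and z of ring_clamp in the frame of pad_clamp between 0.001 and 0.008 m and angle between the y axis of ring_clamp and the y axis of pad_clamp, either way round below 0.2 rad); the robot touches nothing.
It fails at once if one of the four things is dropped: it moves faster than 0.7 m/s with its underside lower than 30 mm above the bench ((linear speed of steel_block above 0.7 m/s and height (world z) of steel_block below 0.03 m) or (linear speed of charcoal above 0.7 m/s and height (world z) of charcoal below 0.03 m) or (linear speed of flux_tin above 0.7 m/s and height (world z) of flux_tin below 0.03 m) or (linear speed of ring_clamp above 0.7 m/s and height (world z) of ring_clamp below 0.03 m)).
It fails at once if the tweezers is pushed more than 25 mm from where it lay (distance of tweezers from where it was at the start of the episode above 0.025 m).
It fails at once if the needle file is pushed more than 25 mm from where it lay (distance of needle_file from where it was at the start of the episode above 0.025 m).
It also fails if it takes over 120 s, if anything falls off the work surface, if the arm or the gripper's body presses on something with over 40 N, if the wrist force passes 120 N, or if a joint passes its speed limit or range.

### The arm

A 6-joint arm with a two-finger parallel gripper is mounted at the origin on the work surface. World frame = base frame: x ahead of the robot, y to its left, z up, the work surface at z = 0. Lengths are in mm, angles in rad, forces in N, time in s.
With the tool pointing down it reaches from about 350 to 875 mm from the base axis. Payload 4.2 kg.
Tool frame: the origin (TCP) lies midway between the tips of the shut fingers; the grasp point (between the pads) lies 19 mm behind it (arm.tcp_to_grasp is the distance from the TCP to the grasp point, in mm); z points along the fingers, y is the line along which they close (so a half turn about z gives the same grasp; the last joint's range is limited). The gripper opens to 85 mm and grips with 20 to 120 N. Pads are 22 mm wide; open, the fingers measure 114 mm over their backs; the gripper's body (76 mm by 85 mm) begins 54 mm behind the grasp point. The pads swing forward as they close: fully open they stand 13 mm farther back than shut.
Start: joints at [-1.01, 0.385, 0.008, 0, -1.194, -0.259], TCP at [185.79, -596.725, 231.312] pointing down, gripper open.
Joint ranges: [-3.14, 3.14], [-1.21, 2.06], [-1.07, 1.41], [-3.16, 2.05], [-2.99, -0.16], [-3.1, 3.1]. Speed limits (rad/s): [2.79, 2.79, 3.14, 3.14, 3.14, 3.14].

### API

Orientations are given as a unit quaternion [x, y, z, w].
In Python, from bench import arm gives the robot as it stands.
- The arm moves only by the tool arm_command, never from a script. Its argument "rows" is a list of rows, each a list of 2 entries, a list of its own where there are three numbers: the shift along the tool's x, y, z as a fraction of full scale, then the turn, a rotation vector about the tool's x, y, z as a fraction of full scale. In form: [[[x, y, z], [wx, wy, wz]], ...]. A call has 1 to 5 rows; each row is the pose to reach, as a shift and turn from the pose commanded when the call began, along the tool's axes at that moment, turning the shorter way round; what a row does not reach only later rows make up. Full scale, the value 1, is 0.25 m for a shift and 180 degrees for a turn. A row lasts 1/10 s, in which the tool goes at most 50 mm and 8.59 degrees, less where a joint would pass 70% of its speed; a pose out of reach is approached as far as the arm can. A call with a number of a shift or a turn outside -1 to 1 is refused whole. A call with a gripper value outside its range is refused whole. "grip" is the opening, from 0 (shut) to 1 (fully open), set as the call begins (left out, the last holds). The fingers move at their own pace and stop on an object; the grip force is fixed at half the most. Time passes only in rows, so rows that repeat a pose let the fingers close. It gives the time, the measured TCP pose, the force, the opening and the grip force at its end, in the units of the state.
- arm.read_state(): the state, without advancing time (a new reading comes with each control period).
- arm.get_image(name): name is "scene" or "top" or "wrist"; returns (picture, depth): 384x512x3 uint8, blue, green, red; 384x512 float32, mm along the optical axis (not along the pixel's ray), 0 where there is no reading.
- arm.camera_info(name): a dict with "fx", "fy", "cx", "cy" (pixels), "k1" (the pictures are not rectified: a ray, as slopes to the right and down, at radius r is drawn at 1 + k1 r^2 times it, then the intrinsics apply), "extrinsics" (4x4, takes a point from camera to world coordinates). Camera axes: x right, y down, z forward; pixel columns grow to the right and rows downward; lengths in mm; the calibration is good to about 2 mm. A picture is of the moment at which its call begins: read the wrist's pose just before it. camera_info takes no time and is no camera call; for the wrist camera it gives the pose at the moment of the call.
- arm.job_done(): hands the job in; it is judged then, once.
Trained networks look in the newest picture that a camera, given by its name, has taken for a name from the list of things; names that differ only in an ending like _2 or _b are one class to them, and where a whole thing is asked for, a point or a joint stands for the part that bears it (a point fixed in the world has none). Each returns a list of dicts, best first, with "score" (0 to 1); they miss things now and then, are a little off and sometimes report something else, mostly with a low value. They report only what shows in the picture. A call takes as long as a camera call. They do not tell look-alikes from the thing itself.
- arm.spot_in(camera, query): "position" ([column, row] in pixels, amid what is visible of it).
The state is a dict: "clock": time; "joints": joint angles; "joint_vel": joint speeds; "joint_efforts": joint torques, N m; "position": TCP position; "ee_rot": TCP orientation; "contact_force": force on the tool from outside, world axes, zero at the start; "wrist_torque": the same for the moment, N m; "gripper_width": finger opening in mm; "grasp_force": force on a finger pad.
Only numpy, scipy, OpenCV 4.12 (cv2) and the standard library are available. Lean on these libraries where they do the work, as an engineer would, in place of code of your own. Each camera call takes 0.05 s, during which the arm holds its last target. There are 200 camera calls.

## Working session

There is one attempt and no reset: what is moved stays moved. The work goes in short steps, Python scripts to look and compute and a tool call to move; the robot and the scene stay as the last step left them, time stands still between calls to the robot, and variables do not carry over. Pictures are saved under pics/ and viewed, at most 14 in all, crops included, and the job is handed in when it is done.

Besides the shell and the picture viewer there is one more tool, called after ">>>" by a JSON object that holds its "fn" and its "kwargs", one argument or row to a line. arm_command: Moves the arm, as the interface text tells. Shift numbers are shares of 0.25 m and turn numbers shares of 180 degrees, none past 1 either way. Its arguments: {"type":"object","properties":{"rows":{"type":"array","items":{"type":"array"}},"grip":{"type":"number"}},"required":["rows"]}

```bash
mkdir -p pics; ls; cat > h.py <<'E'
import numpy as np, cv2
from bench import arm
from scipy.spatial.transform import Rotation as R
def grab(n,name):
    i=arm.camera_info(n); p,d=arm.get_image(n); cv2.imwrite(f'pics/{name}.png',p); np.savez(f'pics/{name}.npz',p=p,d=d,**{k:np.array(v) for k,v in i.items()}); return p,d,i
def load(name):
    z=np.load(f'pics/{name}.npz'); return z['p'],z['d'],z
def rays(i,uv):
    uv=np.atleast_2d(np.asarray(uv,float)); K=np.array([[i['fx'],0,i['cx']],[0,i['fy'],i['cy']],[0,0,1]],float)
    return cv2.undistortPoints(uv.reshape(-1,1,2),K,np.array([float(i['k1']),0,0,0])).reshape(-1,2)
def onplane(i,uv,z):
    r=rays(i,uv); E=np.array(i['extrinsics']); d=np.c_[r,np.ones(len(r))]@E[:3,:3].T; o=E[:3,3]
    return o+d*((z-o[2])/d[:,2])[:,None]
E
cat > a.py <<'E'
from h import *
print(arm.read_state())
for n in ('scene','top'):
    p,d,i=grab(n,n+'0'); print(n,{k:np.round(v,3).tolist() for k,v in i.items()})
for q in ['steel_block','charcoal','flux_tin','ring_clamp','pad_square','pad_block','pad_round','pad_clamp','tweezers','needle_file']:
    for r in arm.spot_in('top',q)[:3]: print(q,np.round(r['score'],2),np.round(r['position']),onplane(i,r['position'],4).round())
E
python3 a.py
```

```text
pics
{'clock': 0.0, 'joints': array([-1.01039137e+00,  3.85550168e-01,  6.63216160e-03, -5.04791807e-04,
       -1.19394390e+00, -2.58608347e-01]), 'joint_vel': array([ 0.00142301, -0.00094655, -0.00080295,  0.00158483, -0.00020994,
        0.00043841]), 'joint_efforts': array([ 9.12100804e-04, -3.92286801e+01,  1.88402778e+01,  4.18593898e+00,
       -4.72339714e-03, -1.14973213e-05]), 'position': array([ 185.63306674, -596.20212061,  230.22702567]), 'ee_rot': array([-1.50234140e-01,  9.88649878e-01,  1.04079913e-03, -1.96020123e-04]), 'contact_force': array([-0.08263759,  0.30379064, -0.33907165]), 'wrist_torque': array([ 0.01224539, -0.00016062, -0.00773791]), 'grasp_force': 0.0, 'gripper_width': 85.63768075216171}
scene {'fx': 396.439, 'fy': 396.439, 'cx': 260.969, 'cy': 190.526, 'k1': 0.045, 'extrinsics': [[-0.156, 0.825, -0.543, 993.739], [0.988, 0.127, -0.09, 77.178], [-0.006, -0.551, -0.835, 853.868], [0.0, 0.0, 0.0, 1.0]]}
top {'fx': 397.077, 'fy': 397.077, 'cx': 253.345, 'cy': 196.468, 'k1': -0.079, 'extrinsics': [[-0.007, -0.998, 0.06, 407.329], [-1.0, 0.009, 0.019, -7.962
[... 211 characters left out ...]
 0.59 [358. 141.] [[ 619. -272.    4.]]
charcoal 0.56 [391. 205.] [[ 445. -356.    4.]]
flux_tin 0.88 [329. 210.] [[ 433. -188.    4.]]
ring_clamp 0.9 [390. 203.] [[ 451. -353.    4.]]
ring_clamp 0.45 [121. 209.] [[441. 371.   4.]]
pad_square 0.83 [219. 136.] [[636. 104.   4.]]
pad_block 0.9 [123. 208.] [[444. 366.   4.]]
pad_block 0.7 [178. 169.] [[546. 217.   4.]]
pad_round 0.91 [192. 207.] [[443. 179.   4.]]
pad_clamp 0.55 [160. 136.] [[637. 267.   4.]]
tweezers 0.71 [394. 206.] [[ 442. -363.    4.]]
tweezers 0.58 [361. 169.] [[ 541. -276.    4.]]
tweezers 0.51 [175. 172.] [[538. 223.   4.]]
needle_file 0.71 [358. 171.] [[ 536. -268.    4.]]
needle_file 0.62 [123. 208.] [[442. 366.   4.]]
```

```bash
python3 -c "
from h import *
p,_,_=load('top0'); c=p[95:285,90:430]; cv2.imwrite('pics/t1.png',cv2.resize(c,(800,447),interpolation=cv2.INTER_CUBIC))"
```

```text
(no output)
```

View pics/t1.png

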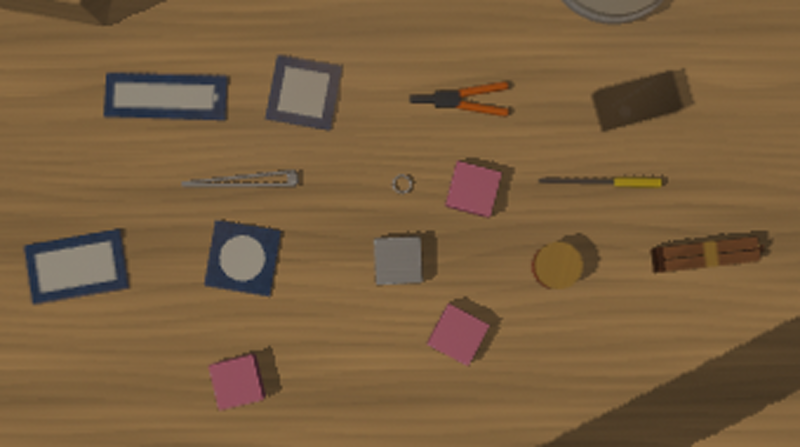

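View pics/scene0.png

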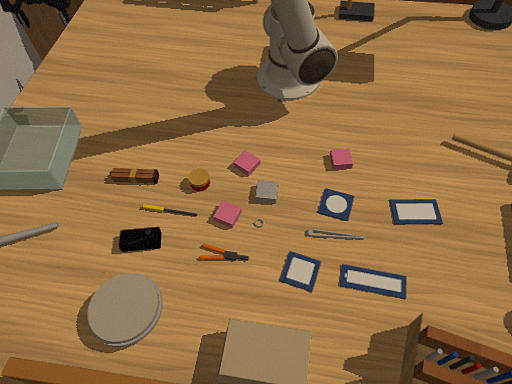

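The top view shows the loose things at right: charcoal near crop (640,100), clamp (710,252), flux tin (558,264), and the one grey steel block (398,260) among pink look-alikes. The pads are at left: clamp (167,96), square (304,92), block (77,266) and round (243,258). I'll measure them all now from the masks.

```bash
cat > b.py <<'E'
from h import *
p,d,i=load('top0'); v,u=np.mgrid[:384,:512]; uv=np.c_[u.ravel(),v.ravel()].astype(float)
r=rays(i,uv); dd=d.ravel(); E=i['extrinsics']
W=(np.c_[r,np.ones(len(r))]*dd[:,None])@E[:3,:3].T+E[:3,3]; Z=W[:,2].reshape(384,512)
hsv=cv2.cvtColor(p,cv2.COLOR_BGR2HSV)
def rect(n,mask,seed,top,h):
    x,y=(90+seed[0]*.425,95+seed[1]*.425)
    _,l,_,c=cv2.connectedComponentsWithStats(mask.astype(np.uint8)); k=l[int(round(y)),int(round(x))]
    if not k: print(n,'miss',Z[int(y),int(x)],hsv[int(y),int(x)]);return
    vv,uu=np.nonzero(l==k); q=onplane(i,np.c_[uu,vv],top)[:,:2].astype(np.float32)
    (c,s,a)=cv2.minAreaRect(q); a=a if s[1]>s[0] else a+90 
    print(n,'c',np.round(c),'mean',q.mean(0).round(1),'size',np.round(s,1),'long-axis(y) yaw',round((a+90)%180,1),'from +x; z',np.median(Z[l==k]).round(1),len(uu))
white=(hsv[...,1]<60)&(hsv[...,2]>110)
for n,s in dict(pad_clamp=(167,96),pad_square=(304,92),pad_block=(77,266),pad_round=(243,258)).items(): rect(n,white,s,4,4)
for n,s,h in (('charcoal',(640,100),28),('clamp',(710,252),26),('tin',(558,264),30),('steel',(398,260),22)): rect(n,Z>h*.7,s,h,h)
E
python3 b.py
```

```text
pad_clamp c [640. 266.] mean [640.1 265.8] size [116.6  24.9] long-axis(y) yaw 88.9 from +x; z 6.2 404
pad_square c [642. 106.] mean [641.9 105.5] size [51.9 51.8] long-axis(y) yaw 79.7 from +x; z 5.9 360
pad_block c [443. 369.] mean [442.8 369.4] size [44.3 89.3] long-axis(y) yaw 99.3 from +x; z 6.0 526
pad_round c [451. 176.] mean [451.5 175.9] size [49.4 49.2] long-axis(y) yaw 26.6 from +x; z 5.9 285
charcoal c [ 625. -273.] mean [ 625.  -272.8] size [45.8 93.7] long-axis(y) yaw 103.7 from +x; z 29.4 589
clamp c [ 450. -349.] mean [ 450.2 -347.1] size [ 28.6 123. ] long-axis(y) yaw 96.0 from +x; z 27.1 482
tin c [ 439. -179.] mean [ 439.1 -179.2] size [52.1 49.4] long-axis(y) yaw 89.5 from +x; z 31.2 332
steel c [446.  -2.] mean [446.5  -1.8] size [51.9 51.9] long-axis(y) yaw 2.7 from +x; z 23.5 394
```

```bash
cat > plan.py <<'E'
# usage: plan.py "x,y,z,yaw" ...   one waypoint per call, '+' prefix = further rows of the same call
import sys; from h import *
s=arm.read_state(); P=np.array(s['position']); Q=R.from_quat(s['ee_rot'])
def rot(a):
    a=np.radians(a); y=np.array([np.cos(a),np.sin(a),0]); z=np.array([0,0,-1.]); return R.from_matrix(np.c_[np.cross(y,z),y,z])
ty=Q.as_matrix()[:,1]; print('now',P.round(1),'yaw',np.degrees(np.arctan2(ty[1],ty[0])).round(1),'w',s['gripper_width'].round(1),'t',s['clock'],'tcp2g',arm.tcp_to_grasp)
p,q=P,Q
for w in sys.argv[1:]:
    if w[0]!='+': P,Q=p,q
    x=list(map(float,w.strip('+').split(','))); p,q=np.array(x[:3]),rot(x[3])
    sh=Q.inv().apply(p-P)/250; t=(Q.inv()*q).as_rotvec()/np.pi
    print(w,'shift',sh.round(3).tolist(),'turn',t.round(3).tolist(),'rows>=',round(max(np.linalg.norm(sh)*5,np.linalg.norm(t)*180/8.59),1))
E
python3 plan.py 300,-480,170,145 450,-349,90,186
```

```text
Traceback (most recent call last):
  File "plan.py", line 6, in <module>
    ty=Q.as_matrix()[:,1]; print('now',P.round(1),'yaw',np.degrees(np.arctan2(ty[1],ty[0])).round(1),'w',s['gripper_width'].round(1),'t',s['clock'],'tcp2g',arm.tcp_to_grasp)
                                                                                                         ^^^^^^^^^^^^^^^^^^^^^^^^
AttributeError: 'float' object has no attribute 'round'
```

```bash
sed -i "s/s\['gripper_width'\].round(1)/round(s['gripper_width'],1)/" plan.py; python3 plan.py 300,-480,170,145 450,-349,90,186
```

```text
now [ 185.8 -596.7  231.3] yaw 107.3 w 85.5 t 0.6 tcp2g 18.700000000000003
300,-480,170,145 shift [-0.575, 0.31, 0.245] turn [0.0, 0.0, -0.209] rows>= 4.4
450,-349,90,186 shift [-0.773, -0.191, 0.32] turn [-0.0, 0.0, -0.228] rows>= 4.8
```

>>> {"fn": "arm_command", "kwargs": {
  "rows": [
    [[-0.575,0.31,0.245],[0,0,-0.209]],
    [[-0.575,0.31,0.245],[0,0,-0.209]],
    [[-0.575,0.31,0.245],[0,0,-0.209]],
    [[-0.575,0.31,0.245],[0,0,-0.209]],
    [[-0.575,0.31,0.245],[0,0,-0.209]]
  ],
  "grip": 1
}}

```text
clock: 1.1
position: [301.4, -477.3, 168.7]
ee_rot: [-0.465, 0.886, 0.001, -0.0]
contact_force: [-0.5, -1.2, -0.3]
gripper_width: 85.0
grasp_force: 0.0
```

>>> {"fn": "arm_command", "kwargs": {
  "rows": [
    [[-0.773,-0.191,0.32],[0,0,-0.228]],
    [[-0.773,-0.191,0.32],[0,0,-0.228]],
    [[-0.773,-0.191,0.32],[0,0,-0.228]],
    [[-0.773,-0.191,0.32],[0,0,-0.228]],
    [[-0.773,-0.191,0.32],[0,0,-0.228]]
  ]
}}

```text
clock: 1.6
position: [452.2, -346.4, 88.2]
ee_rot: [0.746, -0.666, -0.001, 0.0]
contact_force: [-0.8, -0.4, -0.1]
gripper_width: 85.7
grasp_force: 0.0
```

```bash
python3 plan.py 450,-349,90,186 450,-349,2,186 ; python3 -c "
from h import *
p,d,i=grab('wrist','w1'); print(i['extrinsics'].round(2))"
```

```text
now [ 452.2 -346.4   88.2] yaw -173.5 w 85.7 t 1.6 tcp2g 18.700000000000003
450,-349,90,186 shift [0.009, 0.01, -0.007] turn [0.001, 0.0, 0.003] rows>= 0.1
450,-349,2,186 shift [0.0, 0.0, 0.352] turn [0.0, 0.0, 0.0] rows>= 1.8
[[-9.9000e-01 -1.1000e-01 -3.0000e-02  4.6260e+02]
 [-1.1000e-01  9.5000e-01  2.8000e-01 -4.1767e+02]
 [ 0.0000e+00  2.8000e-01 -9.6000e-01  2.3027e+02]
 [ 0.0000e+00  0.0000e+00  0.0000e+00  1.0000e+00]]
```

View pics/w1.png

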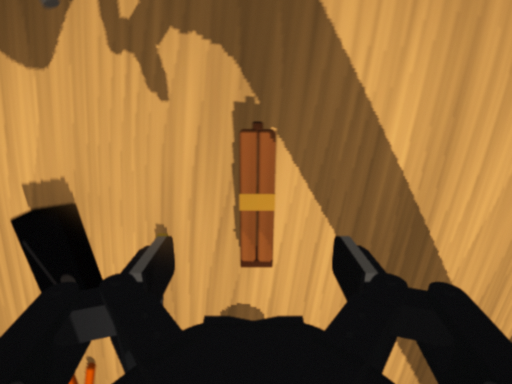

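The wrist view shows the clamp upright between the open fingers, with its brass band at pixel (257,202) and its ends at (258,123) and (256,266). I'll check the band position from this view.

```bash
python3 -c "
from h import *
p,d,i=load('w1'); q=onplane(i,[[257,202],[258,124],[256,262]],26); print(q.round(1)); e=q[1]-q[2]; print(np.degrees(np.arctan2(e[1],e[0])),np.linalg.norm(e))"; python3 plan.py 451,-350,30,186 +451,-350,4,186 +451,-350,2,186
```

```text
[[ 451.3 -349.6   26. ]
 [ 457.7 -409.8   26. ]
 [ 445.8 -295.6   26. ]]
-84.07058245525494 114.89220291754813
now [ 452.5 -346.3   88.1] yaw -173.3 w 85.7 t 1.65 tcp2g 18.700000000000003
451,-350,30,186 shift [0.014, 0.007, 0.232] turn [0.001, 0.0, 0.004] rows>= 1.2
+451,-350,4,186 shift [0.014, 0.007, 0.336] turn [0.001, 0.0, 0.004] rows>= 1.7
+451,-350,2,186 shift [0.014, 0.007, 0.344] turn [0.001, 0.0, 0.004] rows>= 1.7
```

>>> {"fn": "arm_command", "kwargs": {
  "rows": [
    [[0.014,0.007,0.1],[0,0,0.004]],
    [[0.014,0.007,0.232],[0,0,0.004]],
    [[0.014,0.007,0.3],[0,0,0.004]],
    [[0.014,0.007,0.336],[0,0,0.004]],
    [[0.014,0.007,0.344],[0,0,0.004]]
  ]
}}

```text
clock: 2.15
position: [448.3, -353.2, 3.4]
ee_rot: [0.738, -0.674, -0.001, 0.0]
contact_force: [0.3, 1.0, 0.5]
gripper_width: 85.2
grasp_force: 0.0
```

>>> {"fn": "arm_command", "kwargs": {
  "rows": [
    [[0,0,0],[0,0,0]],
    [[0,0,0],[0,0,0]],
    [[0,0,0],[0,0,0]],
    [[0,0,0],[0,0,0]],
    [[0,0,0],[0,0,0]]
  ],
  "grip": 0
}}

```text
clock: 2.65
position: [449.6, -353.3, 5.1]
ee_rot: [0.739, -0.674, 0.001, -0.0]
contact_force: [-0.1, 0.2, 5.4]
gripper_width: 27.1
grasp_force: 60.3
```

>>> {"fn": "arm_command", "kwargs": {
  "rows": [
    [[0,0,0],[0,0,0]],
    [[0,0,0],[0,0,0]],
    [[0,0,0],[0,0,0]]
  ]
}}

```text
clock: 2.95
position: [449.6, -353.3, 5.1]
ee_rot: [0.739, -0.674, 0.001, -0.0]
contact_force: [0.6, 0.7, 7.1]
gripper_width: 26.9
grasp_force: 60.3
```

```bash
python3 plan.py 451,-350,90,186 500,-120,100,186 560,110,100,182 640,265,70,179
```

```text
now [ 449.6 -353.3    5.1] yaw -174.7 w 26.9 t 2.95 tcp2g 18.700000000000003
451,-350,90,186 shift [-0.012, -0.007, -0.339] turn [-0.001, -0.0, -0.004] rows>= 1.7
500,-120,100,186 shift [-0.894, -0.291, -0.04] turn [0.0, 0.0, 0.0] rows>= 4.7
560,110,100,182 shift [-0.89, -0.335, 0.0] turn [0.0, 0.0, 0.022] rows>= 4.8
640,265,70,179 shift [-0.608, -0.341, 0.12] turn [-0.0, -0.0, 0.017] rows>= 3.5
```

>>> {"fn": "arm_command", "kwargs": {
  "rows": [
    [[0,0,-0.04],[0,0,0]],
    [[-0.012,0,-0.16],[0,0,0]],
    [[-0.012,0,-0.339],[0,0,0]],
    [[-0.012,0,-0.339],[0,0,0]]
  ]
}}

```text
clock: 3.35
position: [452.2, -351.9, 95.1]
ee_rot: [0.739, -0.673, 0.006, -0.001]
contact_force: [1.2, -0.3, -0.4]
gripper_width: 26.6
grasp_force: 59.6
```

>>> {"fn": "arm_command", "kwargs": {
  "rows": [
    [[-0.15,-0.05,-0.04],[0,0,0]],
    [[-0.894,-0.291,-0.04],[0,0,0]],
    [[-0.894,-0.291,-0.04],[0,0,0]],
    [[-0.894,-0.291,-0.04],[0,0,0]],
    [[-0.894,-0.291,-0.04],[0,0,0]]
  ]
}}

```text
clock: 3.85
position: [500.4, -118.7, 98.9]
ee_rot: [0.739, -0.674, -0.0, -0.0]
contact_force: [0.7, 0.2, -1.5]
gripper_width: 26.6
grasp_force: 59.6
```

>>> {"fn": "arm_command", "kwargs": {
  "rows": [
    [[-0.89,-0.335,0],[0,0,0.022]],
    [[-0.89,-0.335,0],[0,0,0.022]],
    [[-0.89,-0.335,0],[0,0,0.022]],
    [[-0.89,-0.335,0],[0,0,0.022]],
    [[-0.89,-0.335,0],[0,0,0.022]]
  ]
}}

```text
clock: 4.35
position: [563.9, 111.2, 98.8]
ee_rot: [0.715, -0.699, -0.0, -0.0]
contact_force: [0.6, -1.1, -0.8]
gripper_width: 26.8
grasp_force: 59.6
```

>>> {"fn": "arm_command", "kwargs": {
  "rows": [
    [[-0.608,-0.341,0.12],[0,0,0.017]],
    [[-0.608,-0.341,0.12],[0,0,0.017]],
    [[-0.608,-0.341,0.12],[0,0,0.017]],
    [[-0.608,-0.341,0.12],[0,0,0.017]],
    [[-0.608,-0.341,0.12],[0,0,0.017]]
  ]
}}

```text
clock: 4.85
position: [646.0, 265.4, 66.7]
ee_rot: [-0.697, 0.717, 0.0, -0.0]
contact_force: [-0.2, -0.4, -0.9]
gripper_width: 27.0
grasp_force: 59.7
```

>>> {"fn": "arm_command", "kwargs": {
  "rows": [
    [[0,0,0],[0,0,0]],
    [[0,0,0],[0,0,0]]
  ]
}}

```text
clock: 5.05
position: [644.9, 261.2, 68.8]
ee_rot: [-0.696, 0.718, 0.0, -0.001]
contact_force: [-0.5, -0.5, -0.6]
gripper_width: 26.6
grasp_force: 59.7
```

```bash
python3 plan.py 640,262,20,179 +640,262,12,179 +640,262,9,179; python3 -c "
from h import *
p,d,i=grab('wrist','w2')"
```

```text
now [644.9 261.2  68.8] yaw 178.2 w 26.6 t 5.05 tcp2g 18.700000000000003
640,262,20,179 shift [-0.003, 0.02, 0.195] turn [0.0, -0.0, -0.005] rows>= 1.0
+640,262,12,179 shift [-0.003, 0.02, 0.227] turn [0.0, -0.0, -0.005] rows>= 1.1
+640,262,9,179 shift [-0.003, 0.02, 0.239] turn [0.0, -0.0, -0.005] rows>= 1.2
```

View pics/w2.png

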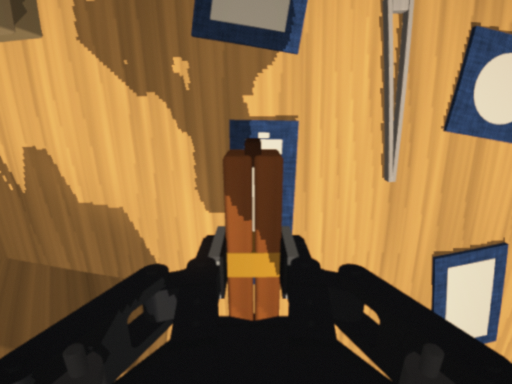

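The clamp is held level over its pad, with the band at (253,265). The far pad edge runs from (230,121) to (298,120), and the silhouette's wedge end is at (263,133). I'll check the pad against the estimate.

```bash
python3 -c "
from h import *
p,d,i=load('w2'); q=onplane(i,[[230,121],[298,120],[263,132]],4); print(q.round(1))
print(onplane(i,[[253,265],[253,140]],26+68.8-5).round(1))"
```

```text
[[661.9 195.1   4. ]
 [611.3 196.    4. ]
 [637.6 204.    4. ]]
[[647.1 264.3  89.8]
 [645.1 201.5  89.8]]
```

>>> {"fn": "arm_command", "kwargs": {
  "rows": [
    [[-0.007,0.028,0.06],[0,0,-0.005]],
    [[-0.007,0.028,0.14],[0,0,-0.005]],
    [[-0.007,0.028,0.195],[0,0,-0.005]],
    [[-0.007,0.028,0.212],[0,0,-0.005]],
    [[-0.007,0.028,0.212],[0,0,-0.005]]
  ]
}}

```text
clock: 5.6
position: [638.5, 263.6, 15.4]
ee_rot: [-0.701, 0.713, 0.0, -0.001]
contact_force: [0.1, -0.3, 0.0]
gripper_width: 27.0
grasp_force: 59.6
```

>>> {"fn": "arm_command", "kwargs": {
  "rows": [
    [[0,0,0],[0,0,0]]
  ]
}}

```text
clock: 5.7
position: [639.3, 264.3, 16.7]
ee_rot: [-0.702, 0.713, -0.0, 0.001]
contact_force: [0.5, -0.2, 0.3]
gripper_width: 26.5
grasp_force: 59.6
```

```bash
python3 plan.py 638,263,11,179 +638,263,9.5,179
```

```text
now [639.3 264.3  16.7] yaw 179.1 w 26.5 t 5.7 tcp2g 18.700000000000003
638,263,11,179 shift [0.005, 0.005, 0.023] turn [-0.0, 0.0, 0.001] rows>= 0.1
+638,263,9.5,179 shift [0.005, 0.005, 0.029] turn [-0.0, 0.0, 0.001] rows>= 0.1
```

>>> {"fn": "arm_command", "kwargs": {
  "rows": [
    [[0.002,0.004,0.01],[0,0,0]],
    [[0.002,0.004,0.018],[0,0,0]],
    [[0.002,0.004,0.023],[0,0,0]],
    [[0.002,0.004,0.025],[0,0,0]],
    [[0.002,0.004,0.025],[0,0,0]]
  ]
}}

```text
clock: 6.2
position: [637.6, 263.8, 9.5]
ee_rot: [-0.702, 0.713, -0.0, -0.0]
contact_force: [-0.3, 0.2, 0.1]
gripper_width: 26.8
grasp_force: 59.6
```

>>> {"fn": "arm_command", "kwargs": {
  "rows": [
    [[0,0,0.002],[0,0,0]],
    [[0,0,0.005],[0,0,0]],
    [[0,0,0.005],[0,0,0]]
  ]
}}

```text
clock: 6.5
position: [637.7, 263.8, 9.2]
ee_rot: [-0.702, 0.712, -0.0, 0.0]
contact_force: [-2.3, -1.2, 4.5]
gripper_width: 26.8
grasp_force: 60.2
```

>>> {"fn": "arm_command", "kwargs": {
  "rows": [
    [[0,0,0],[0,0,0]],
    [[0,0,0],[0,0,0]],
    [[0,0,0],[0,0,0]],
    [[0,0,-0.1],[0,0,0]],
    [[0,0,-0.3],[0,0,0]]
  ],
  "grip": 1
}}

```text
clock: 7.0
position: [634.7, 262.1, 78.7]
ee_rot: [-0.701, 0.713, 0.001, -0.005]
contact_force: [0.5, 0.6, 0.4]
gripper_width: 85.4
grasp_force: 0.0
```

```bash
python3 plan.py 630,60,100,181 620,-160,100,187 625,-273,95,194
```

```text
now [634.7 262.1  78.7] yaw 179.1 w 85.4 t 7.0 tcp2g 18.700000000000003
630,60,100,181 shift [0.809, 0.006, -0.08] turn [0.003, -0.002, -0.011] rows>= 4.1
620,-160,100,187 shift [0.879, 0.055, 0.0] turn [0.0, 0.0, -0.033] rows>= 4.4
625,-273,95,194 shift [0.451, 0.035, 0.02] turn [0.0, 0.0, -0.039] rows>= 2.3
```

>>> {"fn": "arm_command", "kwargs": {
  "rows": [
    [[0.809,0.01,-0.08],[0,0,-0.011]],
    [[0.809,0.01,-0.08],[0,0,-0.011]],
    [[0.809,0.01,-0.08],[0,0,-0.011]],
    [[0.809,0.01,-0.08],[0,0,-0.011]],
    [[0.809,0.01,-0.08],[0,0,-0.011]]
  ]
}}

```text
clock: 7.5
position: [631.5, 56.4, 104.0]
ee_rot: [0.712, -0.702, 0.0, 0.0]
contact_force: [0.6, -0.5, -0.3]
gripper_width: 85.6
grasp_force: 0.0
```

>>> {"fn": "arm_command", "kwargs": {
  "rows": [
    [[0.88,0.055,0],[0,0,-0.033]],
    [[0.88,0.055,0],[0,0,-0.033]],
    [[0.88,0.055,0],[0,0,-0.033]],
    [[0.88,0.055,0],[0,0,-0.033]],
    [[0.88,0.055,0],[0,0,-0.033]]
  ]
}}

```text
clock: 8.0
position: [621.8, -162.3, 103.0]
ee_rot: [0.748, -0.664, -0.0, 0.0]
contact_force: [0.7, 0.7, -0.4]
gripper_width: 85.3
grasp_force: 0.0
```

>>> {"fn": "arm_command", "kwargs": {
  "rows": [
    [[0.45,0.035,0.02],[0,0,-0.039]],
    [[0.45,0.035,0.02],[0,0,-0.039]],
    [[0.45,0.035,0.02],[0,0,-0.039]],
    [[0.45,0.035,0.02],[0,0,-0.039]],
    [[0.45,0.035,0.02],[0,0,-0.039]]
  ]
}}

```text
clock: 8.5
position: [627.4, -270.8, 97.9]
ee_rot: [0.788, -0.615, -0.0, 0.0]
contact_force: [0.5, 0.4, 0.1]
gripper_width: 85.4
grasp_force: 0.0
```

```bash
python3 plan.py 625,-273,30,193.7 +625,-273,3,193.7; python3 -c "
from h import *
p,d,i=grab('wrist','w3')"
```

```text
now [ 627.4 -270.8   97.9] yaw -166.0 w 85.4 t 8.5 tcp2g 18.700000000000003
625,-273,30,193.7 shift [0.006, 0.011, 0.272] turn [0.0, 0.0, 0.002] rows>= 1.4
+625,-273,3,193.7 shift [0.006, 0.011, 0.38] turn [0.0, 0.0, 0.002] rows>= 1.9
```

View pics/w3.png

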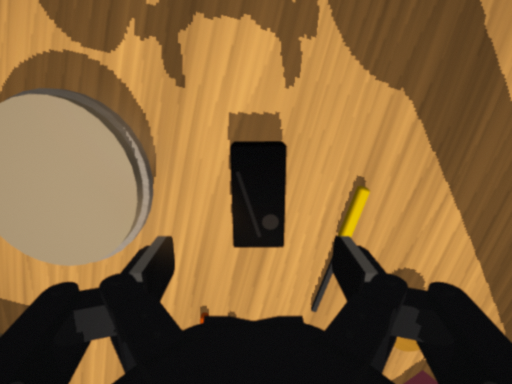

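The charcoal lies between the fingers at (258,195), upright in the frame. The file runs from (315,308) to (366,190), with its yellow end nearest the right finger, so I'll check that clearance.

```bash
python3 -c "
from h import *
p,d,i=load('w3'); print(onplane(i,[[315,308],[345,235],[366,190]],5).round(1)); q=onplane(i,[[233,143],[284,143],[284,246],[235,246]],28);print(q.round(1),q.mean(0).round(1)); e=q[0]+q[1]-q[2]-q[3];print(np.degrees(np.arctan2(e[1],e[0])), np.linalg.norm(e)/2)"
```

```text
[[ 535.6 -165.     5. ]
 [ 533.8 -252.5    5. ]
 [ 530.1 -299.7    5. ]]
[[ 656.3 -314.3   28. ]
 [ 617.8 -323.9   28. ]
 [ 593.4 -238.4   28. ]
 [ 634.9 -228.    28. ]] [ 625.6 -276.1   28. ]
-75.0642291508479 88.91958691965257
```

>>> {"fn": "arm_command", "kwargs": {
  "rows": [
    [[0.012,0.011,0.1],[0,0,0]],
    [[0.012,0.011,0.22],[0,0,0]],
    [[0.012,0.011,0.31],[0,0,0]],
    [[0.012,0.011,0.36],[0,0,0]],
    [[0.012,0.011,0.37],[0,0,0]]
  ]
}}

```text
clock: 9.05
position: [625.0, -273.4, 4.3]
ee_rot: [0.789, -0.615, -0.001, 0.001]
contact_force: [-0.3, -0.2, 0.4]
gripper_width: 85.6
grasp_force: 0.0
```

>>> {"fn": "arm_command", "kwargs": {
  "rows": [
    [[0,0,0],[0,0,0]],
    [[0,0,0],[0,0,0]],
    [[0,0,0],[0,0,0]],
    [[0,0,0],[0,0,0]],
    [[0,0,0],[0,0,0]]
  ],
  "grip": 0
}}

```text
clock: 9.55
position: [626.8, -275.2, 7.7]
ee_rot: [0.788, -0.615, 0.002, -0.001]
contact_force: [-0.5, 1.2, 4.8]
gripper_width: 43.4
grasp_force: 63.9
```

>>> {"fn": "arm_command", "kwargs": {
  "rows": [
    [[0,0,0],[0,0,0]],
    [[0,0,0],[0,0,0]]
  ]
}}

```text
clock: 9.75
position: [626.8, -275.2, 7.7]
ee_rot: [0.788, -0.615, 0.001, -0.001]
contact_force: [-0.0, 1.5, 5.5]
gripper_width: 43.8
grasp_force: 64.0
```

```bash
python3 plan.py 625,-274,100,194 580,-35,100,192 490,190,100,190 443,367,75,189.3
```

```text
now [ 626.8 -275.2    7.7] yaw -165.9 w 43.8 t 9.75 tcp2g 18.700000000000003
625,-274,100,194 shift [-0.006, 0.005, -0.369] turn [-0.001, -0.001, 0.0] rows>= 1.8
580,-35,100,192 shift [-0.971, -0.057, 0.0] turn [0.0, 0.0, 0.011] rows>= 4.9
490,190,100,190 shift [-0.955, 0.165, 0.0] turn [0.0, 0.0, 0.011] rows>= 4.8
443,367,75,189.3 shift [-0.73, 0.062, 0.1] turn [0.0, 0.0, 0.004] rows>= 3.7
```

>>> {"fn": "arm_command", "kwargs": {
  "rows": [
    [[0,0,-0.04],[0,0,0]],
    [[-0.006,0.005,-0.16],[0,0,0]],
    [[-0.006,0.005,-0.369],[0,0,0]],
    [[-0.006,0.005,-0.369],[0,0,0]]
  ]
}}

```text
clock: 10.15
position: [628.1, -275.5, 106.2]
ee_rot: [0.789, -0.615, 0.007, -0.002]
contact_force: [1.2, 0.3, 0.3]
gripper_width: 43.7
grasp_force: 63.3
```

>>> {"fn": "arm_command", "kwargs": {
  "rows": [
    [[-0.12,-0.007,0],[0,0,0.003]],
    [[-0.971,-0.057,0],[0,0,0.011]],
    [[-0.971,-0.057,0],[0,0,0.011]],
    [[-0.971,-0.057,0],[0,0,0.011]],
    [[-0.971,-0.057,0],[0,0,0.011]]
  ]
}}

```text
clock: 10.65
position: [580.5, -46.2, 98.3]
ee_rot: [0.777, -0.629, 0.0, -0.0]
contact_force: [1.0, -0.4, -0.5]
gripper_width: 43.4
grasp_force: 63.3
```

>>> {"fn": "arm_command", "kwargs": {
  "rows": [
    [[-0.99,0.164,0],[0,0,0.011]],
    [[-0.99,0.164,0],[0,0,0.011]],
    [[-0.99,0.164,0],[0,0,0.011]],
    [[-0.99,0.164,0],[0,0,0.011]],
    [[-0.99,0.164,0],[0,0,0.011]]
  ]
}}

```text
clock: 11.15
position: [488.7, 186.5, 98.5]
ee_rot: [0.766, -0.642, 0.0, -0.0]
contact_force: [0.5, 0.5, -1.3]
gripper_width: 43.7
grasp_force: 63.3
```

>>> {"fn": "arm_command", "kwargs": {
  "rows": [
    [[-0.73,0.062,0.1],[0,0,0.004]],
    [[-0.73,0.062,0.1],[0,0,0.004]],
    [[-0.73,0.062,0.1],[0,0,0.004]],
    [[-0.73,0.062,0.1],[0,0,0.004]],
    [[-0.73,0.062,0.1],[0,0,0.004]]
  ]
}}

```text
clock: 11.65
position: [441.5, 365.7, 72.6]
ee_rot: [0.764, -0.645, -0.0, -0.001]
contact_force: [-0.1, -0.4, -0.6]
gripper_width: 43.9
grasp_force: 63.3
```

>>> {"fn": "arm_command", "kwargs": {
  "rows": [
    [[0,0,0],[0,0,0]],
    [[0,0,0],[0,0,0]]
  ]
}}

```text
clock: 11.85
position: [442.5, 360.8, 73.1]
ee_rot: [0.762, -0.647, -0.0, 0.0]
contact_force: [-0.8, -0.0, -2.3]
gripper_width: 43.4
grasp_force: 63.3
```

```bash
python3 plan.py 443,370,20,189.3 +443,370,15,189.3; python3 -c "
from h import *
p,d,i=grab('wrist','w4')"
```

```text
now [442.5 360.8  73.1] yaw -170.7 w 43.4 t 11.85 tcp2g 18.700000000000003
443,370,20,189.3 shift [-0.036, -0.008, 0.213] turn [0.0, -0.0, 0.0] rows>= 1.1
+443,370,15,189.3 shift [-0.036, -0.008, 0.233] turn [0.0, -0.0, 0.0] rows>= 1.2
```

View pics/w4.png

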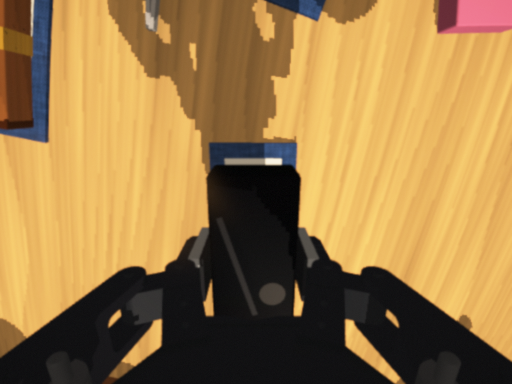

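The charcoal is held square over its pad, its far edge at row 167. The pad's far edge runs from (210,143) to (297,143), the silhouette's far end is at row 158, and the clamp already sits on its own pad at left.

```bash
python3 -c "
from h import *
p,d,i=load('w4'); a=onplane(i,[[210,143],[297,143],[226,158],[281,158]],4); print(a.round(1)); u=np.array([np.cos(np.radians(99.3)),np.sin(np.radians(99.3))])
print('pad c',(a[0]+a[1])[:2]/2+57*u,(a[2]+a[3])[:2]/2+45*u)
b=onplane(i,[[210,167],[298,167]],93.5); print('char c',b[:,:2].mean(0)+45*u, np.linalg.norm(b[0]-b[1]))"
```

```text
[[485.4 318.    4. ]
 [418.7 307.    4. ]
 [471.5 327.6   4. ]
 [428.8 320.6   4. ]]
pad c [442.83292653 368.76336068] [442.86522703 368.52613003]
char c [444.53249633 358.24683945] 40.35814898057903
```

>>> {"fn": "arm_command", "kwargs": {
  "rows": [
    [[-0.04,-0.002,0.06],[0,0,0]],
    [[-0.04,-0.002,0.14],[0,0,0]],
    [[-0.04,-0.002,0.2],[0,0,0]],
    [[-0.04,-0.002,0.22],[0,0,0]],
    [[-0.04,-0.002,0.22],[0,0,0]]
  ]
}}

```text
clock: 12.4
position: [441.2, 371.0, 16.8]
ee_rot: [0.762, -0.647, 0.0, 0.001]
contact_force: [0.3, 0.3, -0.3]
gripper_width: 43.5
grasp_force: 63.3
```

>>> {"fn": "arm_command", "kwargs": {
  "rows": [
    [[0,0,0],[0,0,0]],
    [[0,0,0],[0,0,0]]
  ]
}}

```text
clock: 12.6
position: [441.9, 372.3, 18.9]
ee_rot: [0.763, -0.647, -0.0, -0.001]
contact_force: [0.2, 0.3, 0.2]
gripper_width: 43.6
grasp_force: 63.3
```

Now 18.9, with contact expected near 11.7.

>>> {"fn": "arm_command", "kwargs": {
  "rows": [
    [[0.004,0,0.012],[0,0,0]],
    [[0.004,0,0.02],[0,0,0]],
    [[0.004,0,0.025],[0,0,0]],
    [[0.004,0,0.028],[0,0,0]],
    [[0.004,0,0.028],[0,0,0]]
  ]
}}

```text
clock: 13.1
position: [441.5, 370.7, 11.6]
ee_rot: [0.763, -0.647, 0.0, 0.0]
contact_force: [-2.1, -2.0, 4.3]
gripper_width: 43.6
grasp_force: 63.7
```

>>> {"fn": "arm_command", "kwargs": {
  "rows": [
    [[0,0,0.003],[0,0,0]],
    [[0,0,0.005],[0,0,0]],
    [[0,0,0.005],[0,0,0]]
  ]
}}

```text
clock: 13.4
position: [441.5, 370.8, 11.6]
ee_rot: [0.763, -0.647, 0.0, -0.0]
contact_force: [-3.9, -2.8, 11.4]
gripper_width: 43.5
grasp_force: 64.9
```

>>> {"fn": "arm_command", "kwargs": {
  "rows": [
    [[0,0,-0.005],[0,0,0]],
    [[0,0,-0.005],[0,0,0]],
    [[0,0,-0.005],[0,0,0]],
    [[0,0,-0.1],[0,0,0]],
    [[0,0,-0.3],[0,0,0]]
  ],
  "grip": 1
}}

```text
clock: 13.9
position: [439.6, 368.3, 81.1]
ee_rot: [0.762, -0.647, 0.0, 0.005]
contact_force: [0.5, 1.3, -1.2]
gripper_width: 85.2
grasp_force: 0.0
```

```bash
python3 plan.py 450,150,100,185 450,-80,100,180 439,-179,95,180
```

```text
now [439.6 368.3  81.1] yaw -170.7 w 85.2 t 13.9 tcp2g 18.700000000000003
450,150,100,185 shift [0.869, 0.101, -0.068] turn [0.002, -0.002, 0.024] rows>= 4.4
450,-80,100,180 shift [0.916, 0.08, 0.0] turn [-0.0, -0.0, 0.028] rows>= 4.6
439,-179,95,180 shift [0.396, 0.044, 0.02] turn [0.0, 0.0, 0.0] rows>= 2.0
```

>>> {"fn": "arm_command", "kwargs": {
  "rows": [
    [[0.869,0.101,-0.068],[0,0,0.024]],
    [[0.869,0.101,-0.068],[0,0,0.024]],
    [[0.869,0.101,-0.068],[0,0,0.024]],
    [[0.869,0.101,-0.068],[0,0,0.024]],
    [[0.869,0.101,-0.068],[0,0,0.024]]
  ]
}}

```text
clock: 14.4
position: [450.9, 148.7, 101.7]
ee_rot: [0.736, -0.676, -0.0, 0.001]
contact_force: [0.0, 1.0, -0.2]
gripper_width: 85.5
grasp_force: 0.0
```

>>> {"fn": "arm_command", "kwargs": {
  "rows": [
    [[0.916,0.08,0],[0,0,0.028]],
    [[0.916,0.08,0],[0,0,0.028]],
    [[0.916,0.08,0],[0,0,0.028]],
    [[0.916,0.08,0],[0,0,0.028]],
    [[0.916,0.08,0],[0,0,0.028]]
  ]
}}

```text
clock: 14.9
position: [451.6, -80.2, 101.6]
ee_rot: [-0.706, 0.708, 0.0, -0.0]
contact_force: [0.4, 0.2, 0.2]
gripper_width: 85.5
grasp_force: 0.0
```

>>> {"fn": "arm_command", "kwargs": {
  "rows": [
    [[0.396,0.044,0.02],[0,0,0]],
    [[0.396,0.044,0.02],[0,0,0]],
    [[0.396,0.044,0.02],[0,0,0]],
    [[0.396,0.044,0.02],[0,0,0]],
    [[0.396,0.044,0.02],[0,0,0]]
  ]
}}

```text
clock: 15.4
position: [441.4, -176.0, 96.7]
ee_rot: [0.707, -0.707, -0.0, 0.0]
contact_force: [-0.2, 0.1, -0.1]
gripper_width: 85.6
grasp_force: 0.0
```

```bash
python3 plan.py 439,-179,30,180 +439,-179,5,180; python3 -c "
from h import *
p,d,i=grab('wrist','w5')"
```

```text
now [ 441.4 -176.    96.7] yaw -180.0 w 85.6 t 15.4 tcp2g 18.700000000000003
439,-179,30,180 shift [0.012, 0.01, 0.267] turn [0.0, 0.0, 0.0] rows>= 1.3
+439,-179,5,180 shift [0.012, 0.01, 0.367] turn [0.0, 0.0, 0.0] rows>= 1.8
```

View pics/w5.png

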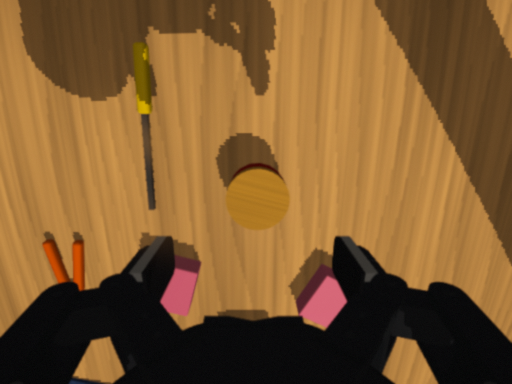

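The tin's lid is at (257,197), centred between the fingers, and the pink blocks are clear of the descent.

```bash
python3 -c "
from h import *
p,d,i=load('w5'); print(onplane(i,[[257,197],[226,197],[289,197]],30).round(1))"
```

```text
[[ 440.2 -181.7   30. ]
 [ 465.4 -181.6   30. ]
 [ 414.2 -181.7   30. ]]
```

>>> {"fn": "arm_command", "kwargs": {
  "rows": [
    [[0.018,0.007,0.1],[0,0,0]],
    [[0.018,0.007,0.22],[0,0,0]],
    [[0.018,0.007,0.31],[0,0,0]],
    [[0.018,0.007,0.35],[0,0,0]],
    [[0.018,0.007,0.36],[0,0,0]]
  ]
}}

```text
clock: 15.95
position: [439.4, -180.0, 6.0]
ee_rot: [0.708, -0.706, -0.001, 0.001]
contact_force: [-0.6, 0.7, -0.6]
gripper_width: 85.9
grasp_force: 0.0
```

>>> {"fn": "arm_command", "kwargs": {
  "rows": [
    [[0,0,0],[0,0,0]],
    [[0,0,0],[0,0,0]],
    [[0,0,0],[0,0,0]],
    [[0,0,0],[0,0,0]],
    [[0,0,0],[0,0,0]]
  ],
  "grip": 0
}}

```text
clock: 16.45
position: [440.4, -181.0, 8.3]
ee_rot: [0.707, -0.707, 0.001, -0.001]
contact_force: [-1.1, 1.5, 5.0]
gripper_width: 49.2
grasp_force: 61.7
```

>>> {"fn": "arm_command", "kwargs": {
  "rows": [
    [[0,0,0],[0,0,0]]
  ]
}}

```text
clock: 16.55
position: [440.4, -181.0, 8.3]
ee_rot: [0.707, -0.707, 0.001, -0.001]
contact_force: [-1.1, 1.7, 5.8]
gripper_width: 49.1
grasp_force: 61.7
```

```bash
python3 plan.py 439,-180,100,180 450,50,100,180 451,170,75,180
```

```text
now [ 440.4 -181.     8.3] yaw -180.0 w 49.1 t 16.55 tcp2g 18.700000000000003
439,-180,100,180 shift [-0.004, 0.005, -0.367] turn [-0.001, -0.0, 0.0] rows>= 1.8
450,50,100,180 shift [-0.92, -0.044, 0.0] turn [0.0, 0.0, 0.0] rows>= 4.6
451,170,75,180 shift [-0.48, -0.004, 0.1] turn [0.0, 0.0, 0.0] rows>= 2.5
```

>>> {"fn": "arm_command", "kwargs": {
  "rows": [
    [[0,0,-0.04],[0,0,0]],
    [[-0.004,0.005,-0.16],[0,0,0]],
    [[-0.004,0.005,-0.367],[0,0,0]],
    [[-0.004,0.005,-0.367],[0,0,0]]
  ]
}}

```text
clock: 16.95
position: [442.8, -180.8, 105.2]
ee_rot: [0.708, -0.706, 0.006, -0.004]
contact_force: [1.3, -0.4, -0.2]
gripper_width: 49.2
grasp_force: 62.4
```

>>> {"fn": "arm_command", "kwargs": {
  "rows": [
    [[-0.12,-0.006,0],[0,0,0]],
    [[-0.92,-0.044,0],[0,0,0]],
    [[-0.92,-0.044,0],[0,0,0]],
    [[-0.92,-0.044,0],[0,0,0]],
    [[-0.92,-0.044,0],[0,0,0]]
  ]
}}

```text
clock: 17.45
position: [448.9, 51.5, 99.2]
ee_rot: [-0.707, 0.707, -0.0, 0.001]
contact_force: [0.7, 0.0, -0.8]
gripper_width: 49.2
grasp_force: 62.4
```

>>> {"fn": "arm_command", "kwargs": {
  "rows": [
    [[-0.5,-0.004,0.1],[0,0,0]],
    [[-0.5,-0.004,0.1],[0,0,0]],
    [[-0.5,-0.004,0.1],[0,0,0]],
    [[-0.5,-0.004,0.1],[0,0,0]],
    [[-0.5,-0.004,0.1],[0,0,0]]
  ]
}}

```text
clock: 17.95
position: [449.7, 174.8, 73.5]
ee_rot: [0.708, -0.707, -0.0, 0.0]
contact_force: [-1.0, -0.7, -1.6]
gripper_width: 49.1
grasp_force: 62.4
```

>>> {"fn": "arm_command", "kwargs": {
  "rows": [
    [[0,0,0],[0,0,0]],
    [[0,0,0],[0,0,0]]
  ]
}}

```text
clock: 18.15
position: [450.2, 173.6, 73.9]
ee_rot: [-0.707, 0.708, 0.0, 0.0]
contact_force: [-0.1, -0.8, -0.6]
gripper_width: 49.0
grasp_force: 62.4
```

```bash
python3 plan.py 451,176,20,180 +451,176,15,180; python3 -c "
from h import *
p,d,i=grab('wrist','w6')"
```

```text
now [450.2 173.6  73.9] yaw 179.9 w 49.0 t 18.15 tcp2g 18.700000000000003
451,176,20,180 shift [-0.01, -0.003, 0.216] turn [-0.0, 0.0, -0.001] rows>= 1.1
+451,176,15,180 shift [-0.01, -0.003, 0.236] turn [-0.0, 0.0, -0.001] rows>= 1.2
```

View pics/w6.png

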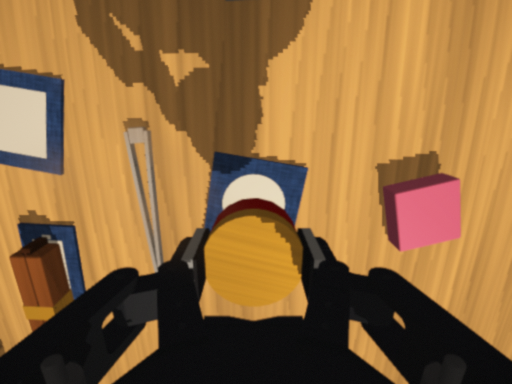

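The tin is held over the round pad with its lid centred at (253,257). The silhouette's far rim is at (254,174), and the tweezers at left run from (137,130) to (157,268).

```bash
python3 -c "
from h import *
p,d,i=load('w6'); print('lid',onplane(i,[[253,257],[204,257],[302,257]],96).round(1)); print('pad',onplane(i,[[254,174],[215,152],[308,168]],4).round(1),'tw',onplane(i,[[137,130],[157,268]],5).round(1))"
```

```text
lid [[452.2 171.4  96. ]
 [476.8 171.4  96. ]
 [427.7 171.5  96. ]]
pad [[451.4 149.6   4. ]
 [482.  131.8   4. ]
 [408.2 144.7   4. ]] tw [[541.7 114.3   5. ]
 [538.6 235.4   5. ]]
```

>>> {"fn": "arm_command", "kwargs": {
  "rows": [
    [[-0.018,0,0.06],[0,0,0]],
    [[-0.018,0,0.14],[0,0,0]],
    [[-0.018,0,0.2],[0,0,0]],
    [[-0.018,0,0.22],[0,0,0]],
    [[-0.018,0,0.22],[0,0,0]]
  ]
}}

```text
clock: 18.7
position: [450.1, 178.5, 18.2]
ee_rot: [-0.707, 0.707, 0.0, -0.001]
contact_force: [0.1, 0.4, -1.3]
gripper_width: 49.0
grasp_force: 62.4
```

>>> {"fn": "arm_command", "kwargs": {
  "rows": [
    [[0,0,0],[0,0,0]],
    [[0,0,0],[0,0,0]]
  ]
}}

```text
clock: 18.9
position: [450.8, 179.6, 19.4]
ee_rot: [0.707, -0.707, 0.0, -0.001]
contact_force: [0.6, 0.9, -1.2]
gripper_width: 49.2
grasp_force: 62.4
```

>>> {"fn": "arm_command", "kwargs": {
  "rows": [
    [[0.006,0,0.012],[0,0,0]],
    [[0.006,0,0.02],[0,0,0]],
    [[0.006,0,0.025],[0,0,0]],
    [[0.006,0,0.028],[0,0,0]],
    [[0.006,0,0.028],[0,0,0]]
  ]
}}

```text
clock: 19.4
position: [450.1, 177.7, 12.3]
ee_rot: [0.707, -0.707, 0.0, 0.0]
contact_force: [-3.3, -1.1, 6.3]
gripper_width: 49.4
grasp_force: 63.4
```

>>> {"fn": "arm_command", "kwargs": {
  "rows": [
    [[0,0,0.003],[0,0,0]],
    [[0,0,0.003],[0,0,0]]
  ]
}}

```text
clock: 19.6
position: [450.1, 177.7, 12.3]
ee_rot: [0.707, -0.707, 0.0, 0.0]
contact_force: [-3.3, -1.8, 12.9]
gripper_width: 49.1
grasp_force: 64.0
```

>>> {"fn": "arm_command", "kwargs": {
  "rows": [
    [[0,0,-0.005],[0,0,0]],
    [[0,0,-0.005],[0,0,0]],
    [[0,0,-0.005],[0,0,0]],
    [[0,0,-0.1],[0,0,0]],
    [[0,0,-0.3],[0,0,0]]
  ],
  "grip": 1
}}

```text
clock: 20.1
position: [447.8, 176.0, 83.1]
ee_rot: [-0.707, 0.707, 0.001, -0.005]
contact_force: [0.8, 0.8, -1.0]
gripper_width: 85.0
grasp_force: 0.0
```

```bash
python3 plan.py 446,-2,95,182.7
```

```text
now [447.8 176.   83.1] yaw 180.0 w 85.0 t 20.1 tcp2g 18.700000000000003
446,-2,95,182.7 shift [0.712, 0.007, -0.043] turn [0.003, -0.002, -0.015] rows>= 3.6
```

>>> {"fn": "arm_command", "kwargs": {
  "rows": [
    [[0.712,0.014,-0.05],[0,0,-0.015]],
    [[0.712,0.014,-0.05],[0,0,-0.015]],
    [[0.712,0.014,-0.05],[0,0,-0.015]],
    [[0.712,0.014,-0.05],[0,0,-0.015]],
    [[0.712,0.014,-0.05],[0,0,-0.015]]
  ]
}}

```text
clock: 20.6
position: [445.9, -3.0, 98.3]
ee_rot: [0.722, -0.692, -0.0, 0.0]
contact_force: [-0.5, 0.6, -0.2]
gripper_width: 85.2
grasp_force: 0.0
```

>>> {"fn": "arm_command", "kwargs": {
  "rows": [
    [[0,0,0],[0,0,0]],
    [[0,0,0],[0,0,0]]
  ]
}}

```text
clock: 20.8
position: [446.9, 0.3, 98.2]
ee_rot: [0.724, -0.69, -0.0, 0.0]
contact_force: [-0.3, -0.1, -0.5]
gripper_width: 85.2
grasp_force: 0.0
```

```bash
python3 plan.py 446,-2,30,182.7 +446,-2,4,182.7; python3 -c "
from h import *
p,d,i=grab('wrist','w7')"
```

```text
now [4.469e+02 3.000e-01 9.820e+01] yaw -177.2 w 85.2 t 20.8 tcp2g 18.700000000000003
446,-2,30,182.7 shift [0.009, 0.004, 0.273] turn [0.0, -0.0, 0.0] rows>= 1.4
+446,-2,4,182.7 shift [0.009, 0.004, 0.377] turn [0.0, -0.0, 0.0] rows>= 1.9
```

View pics/w7.png

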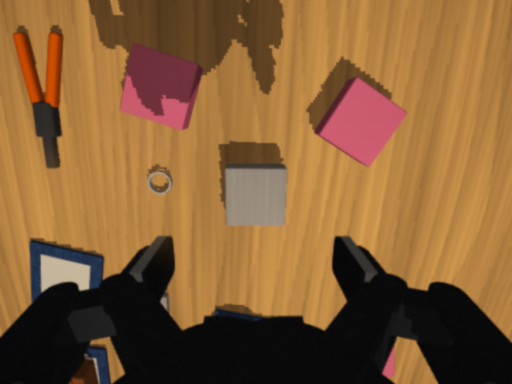

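The grey block sits square between the fingers with its top face centred at (255,197). The ring at (159,182) and the pink blocks are clear of the fingers.

```bash
python3 -c "
from h import *
p,d,i=load('w7'); print(onplane(i,[[255.5,196.5],[225,168],[286,167],[159,182]],22).round(1))"
```

```text
[[447.   -2.9  22. ]
 [473.3 -26.2  22. ]
 [423.3 -29.5  22. ]
 [528.5 -11.7  22. ]]
```

>>> {"fn": "arm_command", "kwargs": {
  "rows": [
    [[0.011,0.002,0.1],[0,0,0]],
    [[0.011,0.002,0.22],[0,0,0]],
    [[0.011,0.002,0.31],[0,0,0]],
    [[0.011,0.002,0.36],[0,0,0]],
    [[0.011,0.002,0.372],[0,0,0]]
  ]
}}

```text
clock: 21.35
position: [445.5, -2.4, 3.7]
ee_rot: [0.724, -0.69, -0.001, 0.002]
contact_force: [0.7, 0.1, 1.0]
gripper_width: 85.7
grasp_force: 0.0
```

>>> {"fn": "arm_command", "kwargs": {
  "rows": [
    [[0,0,0],[0,0,0]],
    [[0,0,0],[0,0,0]],
    [[0,0,0],[0,0,0]],
    [[0,0,0],[0,0,0]],
    [[0,0,0],[0,0,0]]
  ],
  "grip": 0
}}

```text
clock: 21.85
position: [446.4, -2.8, 6.3]
ee_rot: [0.724, -0.69, 0.0, -0.0]
contact_force: [-2.7, 3.6, 5.4]
gripper_width: 50.6
grasp_force: 63.4
```

>>> {"fn": "arm_command", "kwargs": {
  "rows": [
    [[0,0,0],[0,0,0]]
  ]
}}

```text
clock: 21.95
position: [446.3, -2.8, 6.3]
ee_rot: [0.724, -0.69, 0.0, -0.0]
contact_force: [-2.7, 2.1, 6.1]
gripper_width: 50.1
grasp_force: 63.4
```

```bash
python3 plan.py 446,-2,100,182.7 550,20,100,178 640,103,75,169.7
```

```text
now [446.3  -2.8   6.3] yaw -177.3 w 50.1 t 21.95 tcp2g 18.700000000000003
446,-2,100,182.7 shift [-0.003, 0.001, -0.375] turn [-0.0, 0.0, 0.0] rows>= 1.9
550,20,100,178 shift [-0.068, -0.42, 0.0] turn [-0.0, -0.0, 0.026] rows>= 2.1
640,103,75,169.7 shift [-0.344, -0.348, 0.1] turn [0.0, 0.0, 0.046] rows>= 2.5
```

>>> {"fn": "arm_command", "kwargs": {
  "rows": [
    [[0,0,-0.04],[0,0,0]],
    [[0,0,-0.16],[0,0,0]],
    [[0,0,-0.3],[0,0,0]],
    [[0,0,-0.375],[0,0,0]],
    [[0,0,-0.375],[0,0,0]]
  ]
}}

```text
clock: 22.45
position: [448.1, -2.5, 101.9]
ee_rot: [0.724, -0.69, 0.002, -0.003]
contact_force: [0.7, 0.7, -5.0]
gripper_width: 50.7
grasp_force: 65.0
```

>>> {"fn": "arm_command", "kwargs": {
  "rows": [
    [[-0.02,-0.12,0],[0,0,0.01]],
    [[-0.068,-0.3,0],[0,0,0.026]],
    [[-0.068,-0.42,0],[0,0,0.026]],
    [[-0.068,-0.42,0],[0,0,0.026]]
  ]
}}

```text
clock: 22.85
position: [553.9, 19.6, 97.3]
ee_rot: [-0.695, 0.719, -0.001, 0.001]
contact_force: [0.6, -0.3, -4.5]
gripper_width: 50.2
grasp_force: 65.1
```

>>> {"fn": "arm_command", "kwargs": {
  "rows": [
    [[-0.12,-0.12,0.03],[0,0,0.02]],
    [[-0.344,-0.348,0.1],[0,0,0.046]],
    [[-0.344,-0.348,0.1],[0,0,0.046]],
    [[-0.344,-0.348,0.1],[0,0,0.046]],
    [[-0.344,-0.348,0.1],[0,0,0.046]]
  ]
}}

```text
clock: 23.35
position: [638.2, 101.7, 71.0]
ee_rot: [-0.641, 0.767, 0.001, -0.003]
contact_force: [-0.5, -0.7, -5.5]
gripper_width: 50.3
grasp_force: 65.2
```

>>> {"fn": "arm_command", "kwargs": {
  "rows": [
    [[0,0,0],[0,0,0]],
    [[0,0,0],[0,0,0]]
  ]
}}

```text
clock: 23.55
position: [639.2, 101.0, 73.9]
ee_rot: [-0.641, 0.768, 0.0, -0.001]
contact_force: [0.4, 0.3, -5.0]
gripper_width: 50.4
grasp_force: 65.2
```

```bash
python3 plan.py 641,106,20,169.7 +641,106,15,169.7; python3 -c "
from h import *
p,d,i=grab('wrist','w8')"
```

```text
now [639.2 101.   73.9] yaw 169.7 w 50.4 t 23.55 tcp2g 18.700000000000003
641,106,20,169.7 shift [-0.021, -0.004, 0.215] turn [0.0, -0.0, 0.0] rows>= 1.1
+641,106,15,169.7 shift [-0.021, -0.004, 0.235] turn [0.0, -0.0, 0.0] rows>= 1.2
```

View pics/w8.png

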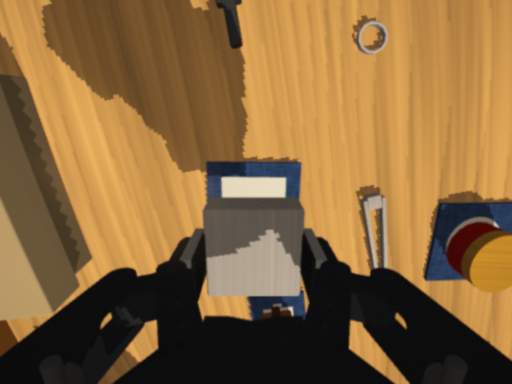

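The block is held level over the square pad, its top face spanning columns 205–302 and rows 209–295. The silhouette's far edge runs from (221,178) to (286,177), and the tin stands on its own pad at right.

```bash
python3 -c "
from h import *
p,d,i=load('w8'); n=np.array([np.cos(np.radians(79.7)),np.sin(np.radians(79.7))])
a=onplane(i,[[208,163],[301,162],[221,178],[286,177]],4)[:,:2]; print(a.round(1),(a[0]+a[1])/2+38*n,(a[2]+a[3])/2+26*n)
print('block',onplane(i,[[253.5,251],[205,209],[302,209],[208,295],[300,295]],89.6).round(1))"
```

```text
[[670.5  62.1]
 [597.6  74.5]
 [662.9  75.9]
 [611.2  84.5]] [640.85902772 105.67438148] [641.68204227 105.77912421]
block [[640.7  99.   89.6]
 [660.3  71.7  89.6]
 [612.8  80.4  89.6]
 [670.4 121.4  89.6]
 [620.2 130.6  89.6]]
```

>>> {"fn": "arm_command", "kwargs": {
  "rows": [
    [[-0.021,-0.002,0.06],[0,0,0]],
    [[-0.021,-0.002,0.14],[0,0,0]],
    [[-0.021,-0.002,0.2],[0,0,0]],
    [[-0.021,-0.002,0.225],[0,0,0]],
    [[-0.021,-0.002,0.225],[0,0,0]]
  ]
}}

```text
clock: 24.1
position: [640.9, 106.6, 16.2]
ee_rot: [-0.641, 0.767, 0.0, -0.001]
contact_force: [0.5, -0.1, -5.1]
gripper_width: 50.4
grasp_force: 65.1
```

>>> {"fn": "arm_command", "kwargs": {
  "rows": [
    [[0,0,0],[0,0,0]],
    [[0,0,0],[0,0,0]]
  ]
}}

```text
clock: 24.3
position: [642.6, 107.2, 18.8]
ee_rot: [-0.641, 0.767, -0.0, 0.001]
contact_force: [-0.0, 1.5, -5.5]
gripper_width: 50.5
grasp_force: 65.2
```

>>> {"fn": "arm_command", "kwargs": {
  "rows": [
    [[0.006,0.004,0.015],[0,0,0]],
    [[0.006,0.004,0.023],[0,0,0]],
    [[0.006,0.004,0.03],[0,0,0]],
    [[0.006,0.004,0.033],[0,0,0]],
    [[0.006,0.004,0.033],[0,0,0]]
  ]
}}

```text
clock: 24.8
position: [640.4, 105.6, 10.5]
ee_rot: [-0.641, 0.767, -0.0, -0.0]
contact_force: [-3.6, -0.2, 1.7]
gripper_width: 50.3
grasp_force: 66.1
```

>>> {"fn": "arm_command", "kwargs": {
  "rows": [
    [[0,0,0.003],[0,0,0]],
    [[0,0,0.003],[0,0,0]]
  ]
}}

```text
clock: 25.0
position: [640.4, 105.6, 10.4]
ee_rot: [-0.641, 0.767, -0.0, -0.0]
contact_force: [-5.1, -1.2, 6.0]
gripper_width: 50.2
grasp_force: 66.5
```

>>> {"fn": "arm_command", "kwargs": {
  "rows": [
    [[0,0,-0.003],[0,0,0]],
    [[0,0,-0.003],[0,0,0]],
    [[0,0,-0.003],[0,0,0]],
    [[0,0,-0.1],[0,0,0]],
    [[0,0,-0.3],[0,0,0]]
  ],
  "grip": 1
}}

```text
clock: 25.5
position: [637.9, 104.8, 79.9]
ee_rot: [-0.641, 0.768, 0.002, -0.005]
contact_force: [1.0, 1.0, -0.1]
gripper_width: 85.4
grasp_force: 0.0
```

>>> {"fn": "arm_command", "kwargs": {
  "rows": [
    [[0,0,-0.2],[0,0,0]],
    [[0.3,0.2,-0.5],[0,0,0]],
    [[0.8,0.3,-0.5],[0,0,0]],
    [[0.8,0.3,-0.5],[0,0,0]],
    [[0.8,0.3,-0.5],[0,0,0]]
  ]
}}

```text
clock: 26.0
position: [544.8, -51.9, 202.3]
ee_rot: [-0.642, 0.767, -0.0, 0.001]
contact_force: [0.5, -1.1, 0.3]
gripper_width: 85.7
grasp_force: 0.0
```

>>> {"fn": "arm_command", "kwargs": {
  "rows": [
    [[0.9,0,0],[0,0,0]],
    [[0.9,0,0],[0,0,0]],
    [[0.9,0,0],[0,0,0]],
    [[0.9,0,0],[0,0,0]],
    [[0.9,0,0],[0,0,0]]
  ]
}}

```text
clock: 26.5
position: [504.8, -275.4, 201.5]
ee_rot: [-0.64, 0.768, -0.001, 0.0]
contact_force: [1.2, 0.5, -0.2]
gripper_width: 85.4
grasp_force: 0.0
```

```bash
cat > c.py <<'E'
import re
src=open('b.py').read().split("white=")[0].replace("load('top0')","grab('top','top1')"); exec(src)
for n,c,h in (('charcoal',(443,369),32),('clamp',(638.5,266),30),('tin',(451.5,176),34),('steel',(641.5,105.7),26)):
    E=np.array(i['extrinsics']); pt=np.linalg.inv(E)@np.array([*c,h,1]); 
    K=np.array([[i['fx'],0,i['cx']],[0,i['fy'],i['cy']],[0,0,1]]); px=cv2.projectPoints(pt[:3].reshape(1,1,3),np.zeros(3),np.zeros(3),K,np.array([i['k1'],0,0,0]))[0].ravel()
    rect(n,Z>h*.7,((px[0]-90)/.425,(px[1]-95)/.425),h,h)
cv2.imwrite('pics/t2.png',cv2.resize(p[95:285,90:430],(800,447),interpolation=cv2.INTER_CUBIC))
E
python3 c.py
```

```text
charcoal c [442. 369.] mean [442.3 369.5] size [46.1 93.3] long-axis(y) yaw 99.6 from +x; z 33.6 602
clamp c [639. 266.] mean [638.5 265.5] size [121.9  29.7] long-axis(y) yaw 89.0 from +x; z 31.3 495
tin c [451. 180.] mean [451.4 179.4] size [52.1 51.6] long-axis(y) yaw 44.9 from +x; z 36.0 332
steel c [642. 106.] mean [641.9 106.4] size [53.  54.4] long-axis(y) yaw 169.7 from +x; z 27.6 400
```

View pics/t2.png

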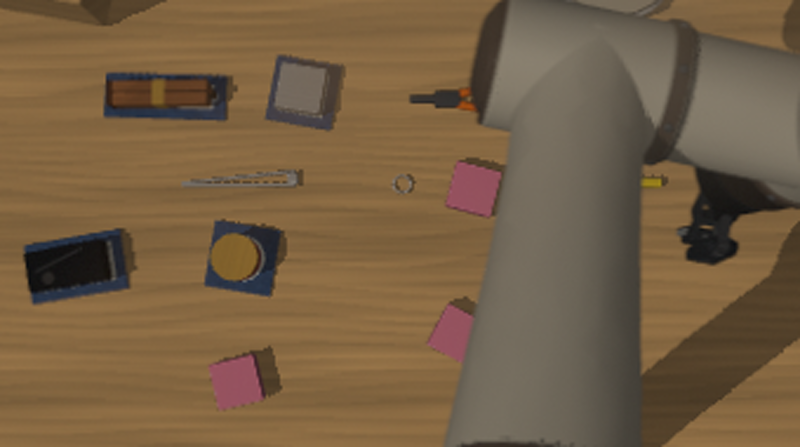

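All four lie on their own pads: clamp (162,93), block (302,87), charcoal (70,265) and tin (235,257). Measured offsets from the silhouettes are about 4 mm at most, with yaw within about 1°. The tweezers at (242,180) haven't moved.

```bash
python3 -c "
from bench import arm
print(arm.job_done())"
```

```text
the job is handed in; nothing more can be done
None
```

I placed all four things on their matching pads and handed the job in; the final top view put each within about 4 mm and 1° of its silhouette, with the tweezers unmoved and the needle file not touched (partly hidden by the arm in that view), but no verdict came back.

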